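# Start the battery vacuum cleaner at full suction

## Task

Start the canister vacuum cleaner at full suction for a test run: with closed fingertips, gripping nothing, push its suction slider all the way forward towards the carrying handle, and press the raised rear end of the power rocker down until it has snapped over. Touch both gently, do not press the flat cover-release pedal on the other side of the slider, do not shove or lift the cleaner, leave the spray bottle, the nozzle and the tin where they are, and finish with the hand clear.

Things in the scene. Friction and masses are not known exactly. Their poses are not given: they have to be found in the camera images.
- vacuum: red battery canister vacuum cleaner, hose off, 400 mm long, 300 wide, 4.8 kg, loose on two big rear wheels and a castor (they do not roll). Origin on the table under its middle; x points to its front (round bag cover, black hose socket), y to its left, z up. Its rear with the grey battery faces roughly the robot. Origin 105 mm in front of point deck
- deck (a point): centre of the flat red control deck on the cleaner's rear top, 170 mm above the table, reaching 85 mm rearward, 105 mm forward and 120 mm to each side. Axes as vacuum. In a row across it, three grey controls: power rocker centred at y = -75 mm (right, seen from the rear), suction slider at y = 0, cover-release pedal at y = +75 mm (left)
- handle (a point): top centre of the black carrying handle, a bar across the cleaner (along its y), 110 mm long, 18 mm thick, top 247 mm above the table, 135 mm forward of point deck. Not to be used. The round bag cover in front of it tops out at 210 mm
- power (a joint): angle of the power rocker about its cross axis (the cleaner's y, above point deck's x = 0): 0 off (rear half raised, front half level), 0.30 rad on (rear half level, front half raised). It takes 3 to 4 N at point power_press to start, less further on, snaps over past 0.15, meets a hard stop at 0.30 and stays at either end
- power_press (a point): the spot to press: top of the rocker's rear half, 22 mm behind its axis, on a short white bar mark (a white ring marks the front half). Rocker 66 mm long (cleaner's x), 40 mm wide, axis 178 mm above the table. This spot is 184 mm above the table when off and about 6.5 mm lower when on; the point moves with the rocker
- suction (a joint): position of the suction slider: 0 is low (rearmost), 0.045 m is full (at the forward stop, nearest the handle). It starts anywhere from 0 to 0.028, slides with about 1.5 N and stays where it is left. The forward stop is hard: push slowly
- suction_tab (a point): top centre of the slider's upright tab: 16 mm long (cleaner's x), 28 mm wide, standing 15 mm above the deck, top 185 mm above the table. It runs along the cleaner's x in a slot along the deck's middle, tab centre from 20 mm behind (low) to 25 mm in front (full) of point deck. A white wedge mark left of the slot widens towards full
- release (a joint): travel of the cover-release pedal: 0 is up, 0.006 m is fully down (sprung: starts to move at 1.8 N, 5.4 N at the bottom)
- release_top (a point): top centre of the cover-release pedal, flat and ribbed, 66 mm (cleaner's x) by 40 mm, 183 mm above the table: not to be pressed
- spray: white trigger spray bottle, 76 mm in diameter, 211 mm tall, standing beside the cleaner; origin: centre of its underside
- upholstery: black T-shaped upholstery nozzle lying beside the cleaner, 130 mm wide (its own y), 42 mm high, with a tube stub of 36 mm diameter towards its x; origin: on the table under the middle of its wide head
- tin: flat round metal tin, 84 mm in diameter, 26 mm high; origin: centre of its underside
Not all that is in view belongs to the job. What is meant by the spray is not red, and is the smaller of those in its own colour.

How it is judged:
By the outcome, as a careful person would: the job done as asked, in the order asked, and still so for the second after the job is handed in, with the robot touching nothing.
It also fails if it takes over 42 s, if anything falls off the work surface, if the arm or the gripper's body presses on something with over 40 N, if the wrist force passes 120 N, or if a joint passes its speed limit or range.

## Robot

A 6-joint arm with a two-finger parallel gripper is mounted at the origin on the work surface. World frame = base frame: x ahead of the robot, y to its left, z up, the work surface at z = 0. Lengths are in m, angles in rad, forces in N, time in s.
With the tool pointing down it reaches from about 0.35 to 0.875 m from the base axis. Payload 15.5 kg.
Tool frame: the origin (TCP) lies between the finger pads; the fingertips stand 8 mm ahead of it and the grasp point (between the pads) lies 11 mm behind it; z points along the fingers, y is the line along which they close (so a half turn about z gives the same grasp; the last joint's range is limited). The gripper opens to 85 mm and grips with 20 to 120 N. Pads are 22 mm wide; open, the fingers measure 114 mm over their backs; the gripper's body (76 mm by 85 mm) begins 54 mm behind the grasp point. The pads swing forward as they close: fully open they stand 13 mm farther back than shut.
Start: joints at [-0.096, 0.494, 1.345, -0, 1.302, -0.096], TCP at [0.625, 0, 0.239] pointing down, gripper open.
Joint ranges: [-2.91, 2.91], [-0.82, 2.16], [0.22, 2.67], [-1.22, 4.37], [0.12, 2.79], [-3.08, 3.08]. Speed limits (rad/s): [1.89, 1.89, 2.57, 3.01, 3.01, 3.01].

## Interface

Orientations are given as a rotation vector (axis times angle).
In Python, from cell import sensors, eyes, ticket gives the robot as it stands.
- The arm moves only by the tool carry_out, never from a script. Its argument "steps" is one flat list of numbers, 4 for each row, row after row: the shift along the tool's x, y, z each as a share of 0.15 m, from -1 to 1, then the turn about the tool's z as a share of pi/4 rad, from -1 to 1. A call has 1 to 12 rows; each row shifts and turns the commanded pose from where the row before left it, along the tool's axes as they then stand; what a row does not reach is not made up. A row lasts 1/10 s, in which the tool goes at most 50 mm and 8.59 degrees, less where a joint would pass 70% of its speed; a pose out of reach is approached as far as the arm can. A call with a number of a shift or a turn outside -1 to 1 is refused whole. A call with a gripper value outside its range is refused whole. "jaw" is the opening, from 0 (shut) to 1 (fully open), set as the call begins (left out, the last holds). The fingers move at their own pace and stop on an object; "grip_force" is the grip in N (left out, the last holds). Time passes only in rows, so rows that do not move let the fingers close. It gives the time, the measured TCP pose, the force, the opening and the grip force at its end, in the units of the state.
- sensors.get_state(): the state, without advancing time (a new reading comes with each control period).
- eyes.read_camera(name): name is "scene" or "side" or "wrist"; returns the picture (480x640x3 uint8, red, green, blue); there is no depth.
- eyes.camera_info(name): a dict with "vertical_fov" (degrees; the focal length in pixels is half the picture's height over the tangent of half this angle, whatever the lens; pixels are square), "cx", "cy" (the principal point, pixels), "T" (4x4, takes a point from camera to world coordinates). Camera axes: x right, y down, z forward; pixel columns grow to the right and rows downward; lengths in m; the calibration is good to about 2 mm. A picture is of the moment at which its call begins: read the wrist's pose just before it. camera_info takes no time and is no camera call; for the wrist camera it gives the pose at the moment of the call.
- ticket.sign_off(): hands the job in; it is judged then, once.
The state is a dict: "t": time; "q": joint angles; "joint_velocities": joint speeds; "effort": joint torques, N m; "position": TCP position; "ee_rot": TCP orientation; "force": force on the tool from outside, world axes, zero at the start; "torque": the same for the moment, N m; "opening": finger opening in m; "gripper_force": force on a finger pad.
Only numpy, scipy, OpenCV 4.12 (cv2) and the standard library are available. Lean on these libraries where they do the work, as an engineer would, in place of code of your own. Each camera call takes 0.05 s, during which the arm holds its last target. There are 200 camera calls.

## Working session

There is one attempt and no reset: what is moved stays moved. The work goes in short steps, Python scripts to look and compute and a tool call to move; the robot and the scene stay as the last step left them, time stands still between calls to the robot, and variables do not carry over. Pictures are saved under pics/ and viewed, at most 11 in all, crops included, and the job is handed in when it is done.

Besides the shell and the picture viewer there is one more tool, called after "Emit:" as name(argument=value, ...), one argument or row to a line, values as JSON. carry_out: Moves the arm, as the interface text tells. Its arguments: {"type":"object","properties":{"steps":{"type":"array","items":{"type":"number","minimum":-1,"maximum":1}},"jaw":{"type":"number"},"grip_force":{"type":"number"}},"required":["steps"]}

```bash
mkdir -p pics; python3 - <<'E'
from cell import sensors, eyes
import cv2, numpy as np
s=sensors.get_state(); print({k:np.round(v,3) for k,v in s.items()})
for n in ["scene","side","wrist"]:
    i=eyes.camera_info(n); print(n,i["vertical_fov"],i["cx"],i["cy"],np.round(i["T"],3).tolist())
    cv2.imwrite(f"pics/{n}0.png",eyes.read_camera(n)[:,:,::-1])
E
```

```text
{'t': np.float64(0.0), 'q': array([-0.095,  0.494,  1.346,  0.   ,  1.303, -0.095]), 'joint_velocities': array([ 0.001,  0.001,  0.001, -0.   ,  0.001, -0.001]), 'effort': array([-3.0000e-03, -8.8216e+01, -3.8387e+01, -0.0000e+00,  1.0000e-02,
        0.0000e+00]), 'position': array([0.625, 0.   , 0.239]), 'ee_rot': array([-2.221e+00, -2.221e+00,  1.000e-03]), 'force': array([-0.542,  1.11 , -0.23 ]), 'torque': array([0.036, 0.009, 0.006]), 'gripper_force': np.float64(0.0), 'opening': np.float64(0.086)}
scene 57.04523375237051 321.15094323515973 249.52619233603016 [[-0.096, 0.752, -0.652, 1.33], [0.995, 0.067, -0.07, 0.016], [-0.009, -0.656, -0.755, 1.038], [0.0, 0.0, 0.0, 1.0]]
side 48.18268005513155 313.22502581420554 237.8930195202593 [[-0.748, 0.632, -0.202, 0.874], [0.664, 0.714, -0.224, 0.256], [0.002, -0.302, -0.953, 1.539], [0.0, 0.0, 0.0, 1.0]]
wrist 61.11285530857924 314.74449409018047 243.06970026562595 [[1.0, 0.0, -0.001, 0.626], [0.0, -0.958, -0.288, 0.074], [-0.001, 0.288, -0.958, 0.373], [0.0, 0.0, 0.0, 1.0]]
```

View pics/scene0.png

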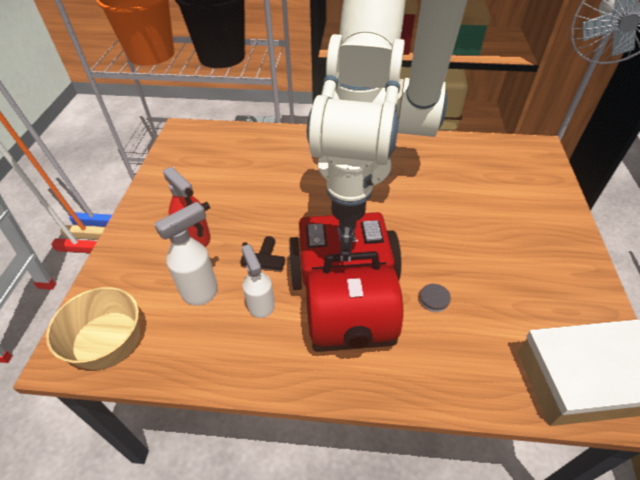

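View pics/wrist0.png

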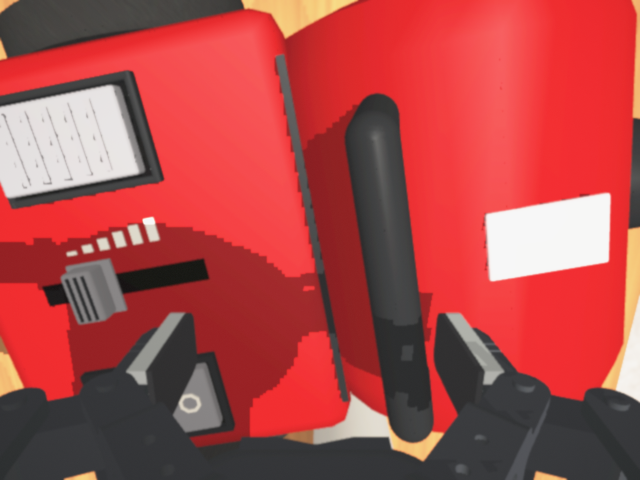

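View pics/side0.png

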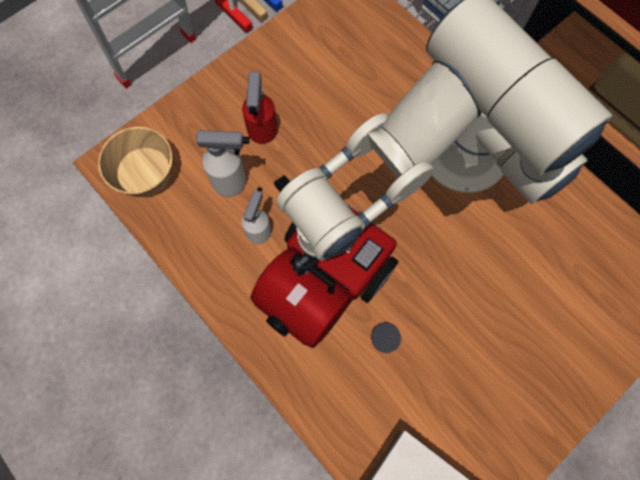

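The wrist view shows the pedal (ribbed) at (75,140), the slider tab at (95,290), its slot running (45,295)-(207,268), the rocker ring at (190,403), and the handle at (385,260) between the open fingers. The spray candidates in the scene view are red (188,220), large white (190,260) and small white (258,290). The small white one is the spray meant, and it is only to be left alone. The fingers straddle the handle, so I go straight up first, then back for two clear wrist views.

Emit:
carry_out(
  steps=[0,0,-0.33,0,0,0,-0.33,0,0,0,-0.2,0,-0.3,-0.15,0,0,-0.3,-0.2,0,0,-0.2,-0.2,0,0,0,0,0,0,0,0,0,0],
)

```text
t: 0.95
position: [0.5445, -0.1169, 0.3684]
ee_rot: [2.223, 2.219, 0.0]
force: [0.6, -0.3, -0.2]
opening: 0.0853
gripper_force: 0.0
```

```bash
python3 - <<'E'
from cell import sensors, eyes
import cv2, numpy as np
i=eyes.camera_info("wrist"); im=eyes.read_camera("wrist")
np.savez("v1.npz",im=im,T=i["T"]); cv2.imwrite("pics/w1.png",im[:,:,::-1]); print(sensors.get_state()["position"])
E
```

```text
[ 0.5450215  -0.11627254  0.36829709]
```

Emit:
carry_out(
  steps=[0.3,-0.2,0,0,0.3,0.1,0,0,0,0,0,0,0,0,0,0],
  jaw=0,
)

```text
t: 1.4
position: [0.5328, -0.028, 0.3681]
ee_rot: [-2.218, -2.225, 0.0]
force: [-0.7, 0.5, -0.6]
opening: 0.0281
gripper_force: 0.0
```

```bash
python3 - <<'E'
from cell import sensors, eyes
import cv2, numpy as np
i=eyes.camera_info("wrist"); im=eyes.read_camera("wrist")
np.savez("v2.npz",im=im,T=i["T"]); cv2.imwrite("pics/w2.png",im[:,:,::-1]); print(sensors.get_state()["position"])
E
```

```text
[ 0.53266711 -0.02901931  0.36807352]
```

View pics/w1.png

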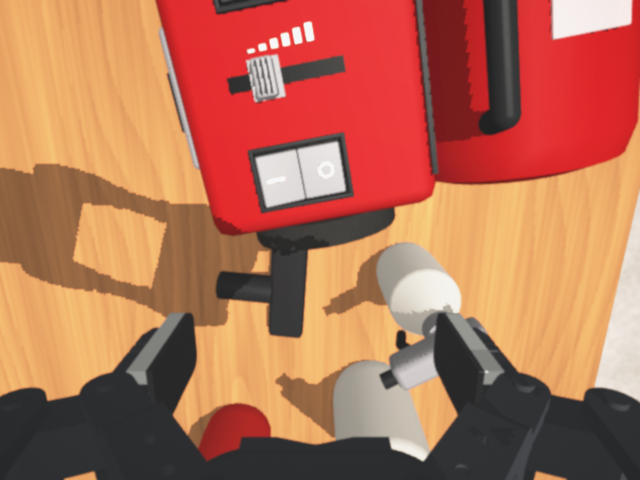

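View pics/w2.png

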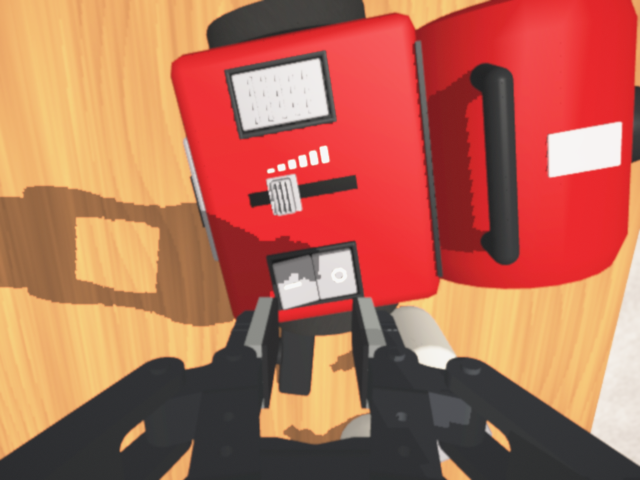

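View 1 shows the bar at (276,180), the ring at (326,170), the slot (229,85)-(345,64) and the tab at (267,77). In view 2 they sit at (291,286), (339,275), (250,200)-(357,181) and (284,194), with the pedal at (282,95). Next I refine these with masks, triangulate, and check them in one close crop.

```bash
cat > h.py <<'E'
import numpy as np, cv2
def cam(f):
    from cell import eyes
    i=eyes.camera_info("wrist"); d=np.load(f); F=240/np.tan(np.radians(i["vertical_fov"]/2))
    return d["im"],d["T"],F,i["cx"],i["cy"]
def ray(c,p):
    _,T,F,cx,cy=c; return T[:3,3], T[:3,:3]@np.array([(p[0]-cx)/F,(p[1]-cy)/F,1])
def plane(c,p,z):
    o,d=ray(c,p); return o+d*(z-o[2])/d[2]
def tri(c1,p1,c2,p2):
    (o1,d1),(o2,d2)=ray(c1,p1),ray(c2,p2)
    s=np.linalg.lstsq(np.c_[d1,-d2],o2-o1,rcond=None)[0]
    a,b=o1+s[0]*d1,o2+s[1]*d2; return (a+b)/2,np.linalg.norm(a-b)
E
python3 - <<'E'
from h import *
C=[cam("v1.npz"),cam("v2.npz")]
roi=[dict(slot=(222,50,352,100),tab=(240,48,292,106),pow=(245,130,357,215)),dict(slot=(244,170,362,210),tab=(262,170,306,220),pow=(265,238,362,315),pedal=(222,48,340,140))]
R=[]
for k,c in enumerate(C):
    im=c[0]; hsv=cv2.cvtColor(im,cv2.COLOR_RGB2HSV); r={}
    for n,(x0,y0,x1,y1) in roi[k].items():
        h=hsv[y0:y1,x0:x1]
        m=(h[...,1]<110) & ((h[...,2]<70) if n=="slot" else (h[...,2]>95) if n=="tab" else (h[...,2]<90) if n in("pow","pedal") else True)
        ys,xs=np.nonzero(m); pts=np.c_[xs+x0,ys+y0].astype(np.float32)
        rc=cv2.minAreaRect(cv2.convexHull(pts)); r[n]=rc; print(k,n,np.round(rc[0],1),np.round(rc[1],1),round(rc[2],1),cv2.boxPoints(rc).round().tolist())
    R.append(r)
for n in("slot","pow"): print(n,tri(C[0],R[0][n][0],C[1],R[1][n][0]))
for a,b,n in(((276,180),(291,286),"bar"),((326,170),(339,275),"ring"),((229,85),(250,200),"s0"),((345,64),(357,181),"s1")):
    print(n,tri(C[0],a,C[1],b))
a=cv2.resize(C[0][0][40:220,200:360],None,fx=3,fy=3,interpolation=2); b=cv2.resize(C[1][0][155:335,230:375],None,fx=2.7,fy=3,interpolation=2)
cv2.imwrite("pics/crop.png",cv2.resize(np.hstack([a,b]),(800,480))[:,:,::-1])
E
```

```text
0 slot [271.2  77.4] [14.1 85.7] 78.7 [[228.0, 79.0], [312.0, 62.0], [315.0, 76.0], [231.0, 93.0]]
0 tab [268.8  71.9] [53.9 42. ] 78.7 [[243.0, 50.0], [284.0, 41.0], [295.0, 94.0], [254.0, 102.0]]
0 pow [300.8 172.8] [62.5 95.5] 79.7 [[248.0, 151.0], [342.0, 134.0], [353.0, 195.0], [259.0, 212.0]]
1 slot [302.7 190.8] [ 12.  106.4] 80.2 [[249.0, 194.0], [354.0, 176.0], [356.0, 188.0], [251.0, 206.0]]
1 tab [283.2 190.9] [46.5 31.1] 80.5 [[264.0, 170.0], [295.0, 165.0], [302.0, 211.0], [272.0, 216.0]]
1 pow [314.3 279.5] [72.4 93. ] 87.9 [[266.0, 245.0], [359.0, 242.0], [362.0, 314.0], [269.0, 317.0]]
1 pedal [280.2  95.5] [70.4 99.7] 79.5 [[225.0, 70.0], [323.0, 52.0], [336.0, 121.0], [238.0, 139.0]]
slot (array([ 0.51851757, -0.00980635,  0.1735179 ]), np.float64(0.011407171032635782))
pow (array([ 0.53422207, -0.08141726,  0.18372597]), np.float64(0.0011454535785277796))
bar (array([ 0.51478102, -0.08679382,  0.1850984 ]), np.float64(0.0013827907860018216))
ring (array([ 0.55467916, -0.07994326,  0.1772342 ]), np.float64(0.00019645620089990068))
s0 (array([ 0.48051596, -0.01639695,  0.17144857]), np.float64(2.691047356355559e-05))
s1 (array([ 0.56874083, -0.00118811,  0.16633588]), np.float64(0.000242925787057943))
```

View pics/crop.png

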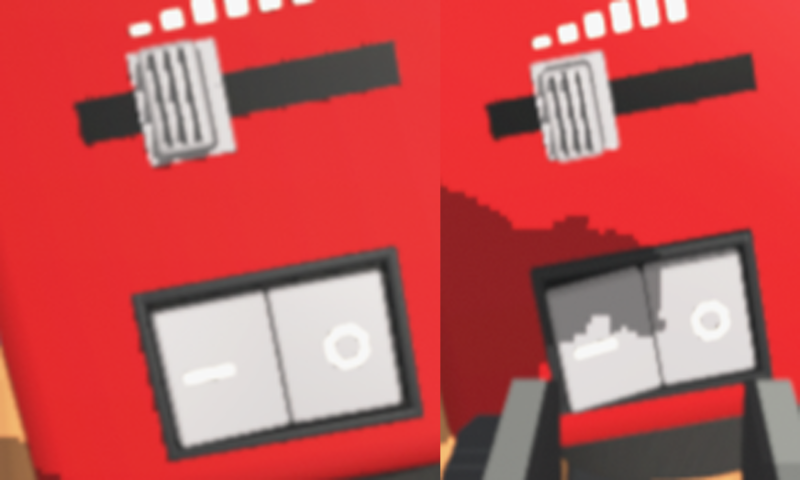

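The crop confirms the slider tab near its low end and the rocker's raised half with the bar (rear), both in their frames. The heights agree with the text: bar 0.185 and ring 0.177 m. Yaw is about 9.7° from both slot and rocker. Next I work out the tab position and the first moves.

```bash
cat >> h.py <<'E'
def rel():
    from cell import sensors
    from scipy.spatial.transform import Rotation as R
    s=sensors.get_state(); M=R.from_rotvec(s["ee_rot"]).as_matrix()
    ya=np.radians(9.7); ex=np.array([np.cos(ya),np.sin(ya)]); ey=np.array([-ex[1],ex[0]]); D=np.array([.5243,-.0088])
    d=s["position"][:2]-D
    print("t",round(s["t"],2),"deck xy",np.round([d@ex*1e3,d@ey*1e3],1),"z",round(s["position"][2]*1e3,1),"toolyaw",round(float(np.degrees(np.arctan2(M[1,1],M[0,1]))),2),"tilt",np.round(M[:2,2],4),"F",np.round(s["force"],2),"open",round(s["opening"],4))
    return D,ex,ey
E
python3 - <<'E'
from h import *
D,ex,ey=rel(); C=[cam("v1.npz"),cam("v2.npz")]
f=lambda p:np.round([(p[:2]-D)@ex*1e3,(p[:2]-D)@ey*1e3,p[2]*1e3],1)
p,e=tri(C[0],(262.5,78.6),C[1],(281.2,196.2)); print("tab",f(p),e,f(plane(C[0],(262.5,78.6),.185)),f(plane(C[1],(281.2,196.2),.185)))
for n,a,b in(("bar",(276,180),(291,286)),("ring",(326,170),(339,275)),("s0",(229,85),(250,200)),("s1",(345,64),(357,181))): print(n,f(tri(C[0],a,C[1],b)[0]))
print("pedal",f(plane(C[1],(280.2,95.5),.18)),"slot",f(plane(C[1],(302.7,190.8),.17)))
E
```

```text
t 1.45 deck xy [  4.8 -21.3] z 368.1 toolyaw 0.11 tilt [-0.0002 -0.0001] F [-0.37 -0.73  0.2 ] open 0.0206
tab [-18.   -0.5 176. ] 6.55792542147428e-05 [-17.   -1.5 185. ] [-17.   1. 185.]
bar [-22.5 -75.3 185.1]
ring [ 18.  -75.2 177.2]
s0 [-4.440e+01 -1.000e-01  1.714e+02]
s1 [ 45.1   0.  166.3]
pedal [ -4.   74.7 180. ] slot [ -0.4  -0.  170. ]
```

Emit:
carry_out(
  steps=[0,0,0,-0.107,0,0,0,-0.107,0.071,-0.182,0,0,0.071,-0.183,0,0,0,0,0.25,0,0,0,0.25,0,0,0,0.25,0,0,0,0.15,0,0,0,0,0,0,0,0,0],
  jaw=0,
)

```text
t: 2.45
position: [0.4751, -0.0184, 0.2338]
ee_rot: [-2.028, -2.399, 0.0]
force: [-0.0, 1.5, 0.1]
opening: -0.0004
gripper_force: 0.0
```

```bash
python3 - <<'E'
from h import *; rel()
from cell import eyes
im=eyes.read_camera("wrist"); cv2.imwrite("pics/w3.png",im[:,:,::-1])
E
```

```text
t 2.45 deck xy [-50.1  -1.2] z 233.8 toolyaw 9.59 tilt [-0.0001 -0.    ] F [-0.02  1.54  0.1 ] open -0.0004
```

View pics/w3.png

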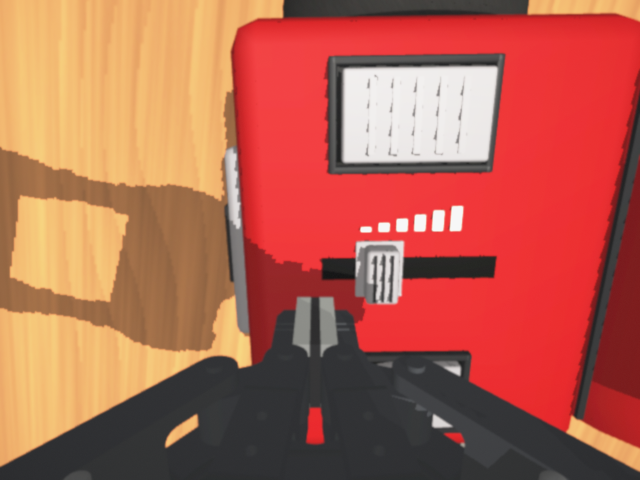

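The view is square to the cleaner. The closed fingers at (315,310) are behind the tab at (383,273), in line with the slot, with nothing under them but the deck. I lower them to about 6 mm over the deck.

Emit:
carry_out(
  steps=[0.008,0,0.13,0,0,0,0.1,0,0,0,0.06,0,0,0,0.04,0,0,0,0,0,0,0,0,0],
)

```text
t: 3.1
position: [0.4748, -0.0168, 0.1844]
ee_rot: [2.027, 2.399, 0.001]
force: [-0.8, -0.8, 0.8]
opening: 0.0
gripper_force: 0.0
```

```bash
python3 - <<'E'
from h import *; rel()
E
```

```text
t 3.1 deck xy [-50.1   0.4] z 184.4 toolyaw 9.63 tilt [ 0.0009 -0.0002] F [-0.83 -0.84  0.77] open 0.0
```

Emit:
carry_out(
  steps=[0,0.03,0,0,0,0.03,0,0,0,0.03,0,0,0,0.025,0,0,0,0.025,0,0,0,0.025,0,0,0,0.025,0,0,0,0.025,0,0,0,0.025,0,0,0,0.025,0,0,0,0.02,0,0,0,0,0,0],
)

```text
t: 4.3
position: [0.517, -0.0095, 0.1837]
ee_rot: [2.027, 2.4, 0.0]
force: [0.6, -0.6, -0.0]
opening: 0.0003
gripper_force: 0.0
```

```bash
python3 - <<'E'
from h import *; rel()
E
```

```text
t 4.3 deck xy [-7.3  0.6] z 183.7 toolyaw 9.63 tilt [ 0.0003 -0.    ] F [ 0.65 -0.61 -0.01] open 0.0003
```

Emit:
carry_out(
  steps=[0,0.01,0,0,0,0.01,0,0,0,0.01,0,0,0,0.01,0,0,0,0.01,0,0,0,0,0,0],
)

```text
t: 4.9
position: [0.5241, -0.0083, 0.1837]
ee_rot: [2.027, 2.4, 0.0]
force: [-0.8, 0.9, 0.1]
opening: -0.0002
gripper_force: 0.3
```

```bash
python3 - <<'E'
from h import *; rel()
from cell import eyes
im=eyes.read_camera("wrist"); rel(); cv2.imwrite("pics/w4.png",cv2.resize(im[180:360,220:460],(720,540),interpolation=2)[:,:,::-1])
E
```

```text
t 4.9 deck xy [-0.1  0.5] z 183.7 toolyaw 9.63 tilt [0. 0.] F [-0.81  0.95  0.13] open -0.0002
t 4.95 deck xy [-0.1  0.5] z 183.8 toolyaw 9.63 tilt [ 0.0002 -0.    ] F [-0.46  0.45 -0.93] open -0.0001
```

View pics/w4.png

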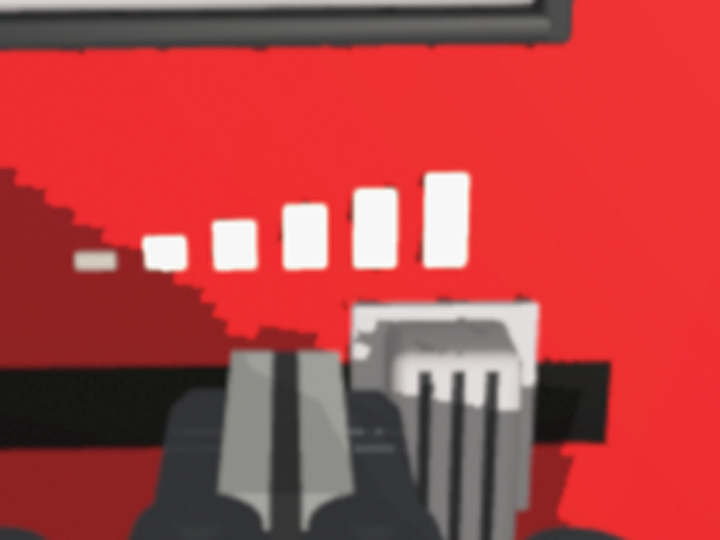

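The tab, on its base plate, now stands between crop columns 352 and 538, with the slot end at 608. That puts its centre near +23 mm of the 25 mm stop. The fingers touch its rear, so I creep on in half-millimetre rows and watch the force.

Emit:
carry_out(
  steps=[0,0.004,0,0,0,0.004,0,0,0,0.004,0,0,0,0,0,0],
)

```text
t: 5.35
position: [0.5247, -0.0081, 0.1836]
ee_rot: [-2.026, -2.399, 0.002]
force: [-8.8, -2.3, 3.5]
opening: 0.0001
gripper_force: 4.6
```

Emit:
carry_out(
  steps=[0,0.004,0,0,0,0,0,0],
)

```text
t: 5.55
position: [0.5248, -0.008, 0.1835]
ee_rot: [-2.026, -2.399, 0.003]
force: [-10.9, -2.8, 6.3]
opening: 0.0002
gripper_force: 6.2
```

Emit:
carry_out(
  steps=[0,0.004,0,0,0,0,0,0],
)

```text
t: 5.75
position: [0.525, -0.008, 0.1835]
ee_rot: [-2.025, -2.398, 0.004]
force: [-13.4, -3.7, 6.9]
opening: 0.0004
gripper_force: 7.9
```

```bash
python3 - <<'E'
from h import *
from cell import eyes
for k in range(4): im=eyes.read_camera("wrist"); rel()
np.save("w5.npy",im)
row=im[180+133,220:460].astype(int); print(''.join('R' if r[0]>110 and r[1]<80 else 'k' if r.max()<60 else 'g' for r in row))
row=im[283,330:430].astype(int); print(row.tolist()[0:0],''.join('R' if r[0]>110 and r[1]<80 else 'k' if r.max()<60 else 'g' for r in row))
E
```

```text
t 5.8 deck xy [0.8 0.7] z 183.5 toolyaw 9.64 tilt [-0.0039 -0.0004] F [-13.72  -3.78   6.59] open 0.0004
t 5.85 deck xy [0.8 0.7] z 183.5 toolyaw 9.63 tilt [-0.0039 -0.0003] F [-14.34  -4.     6.78] open -0.0002
t 5.9 deck xy [0.8 0.7] z 183.5 toolyaw 9.64 tilt [-0.0039 -0.0004] F [-14.17  -4.22   7.25] open 0.0001
t 5.95 deck xy [0.8 0.7] z 183.5 toolyaw 9.64 tilt [-0.0039 -0.0004] F [-13.95  -2.91   6.72] open 0.0
kkkkkkkkkkkkkkkkkkkkkkkkkkkkkkkkkkkkkkkkkkkkkkkkkkkkkkkkkkkkkkkkkkkkkkkkkkggggggggggggggggggkkkkkkkggggggggggggggggggkkkkkkkkkkkgggggggggggkkggggggggkkkgggggggggkkggggggggggggggkkkkkkkkkkkkkkkkkkkkkkkgRRRRRRRRRRRRRRRRRRRRRRRRRRRRRRRRRRRRRRR
[] RRRRRggggggggggggggggggggggggggggggggggggggggggggggggggggggggggggggggRRRRRRRRRRRRRRRRRRRRRRRRRRRRRRR
```

The reaction rose at once and the finger stopped, so the slider is at its forward stop. I back off, lift, and go over the rocker's rear half.

Emit:
carry_out(
  steps=[0,-0.02,0,0,0,-0.06,0,0,0,-0.04,-0.05,0,0,0,-0.15,0,-0.1,0,-0.1,0,-0.2,0,0,0,-0.2,0,0,0,0,0,0,0,0,0,0,0],
)

```text
t: 6.85
position: [0.5215, -0.0851, 0.2292]
ee_rot: [2.029, 2.398, 0.001]
force: [-0.2, -0.8, 0.3]
opening: 0.0002
gripper_force: 0.0
```

```bash
python3 - <<'E'
from h import *; rel()
from cell import eyes
i=eyes.camera_info("wrist"); im=eyes.read_camera("wrist"); np.savez("v6.npz",im=im,T=i["T"]); cv2.imwrite("pics/w6.png",im[:,:,::-1])
E
```

```text
t 6.85 deck xy [-15.6 -74.7] z 229.2 toolyaw 9.55 tilt [0.0004 0.0001] F [-0.21 -0.8   0.31] open 0.0002
```

View pics/w6.png

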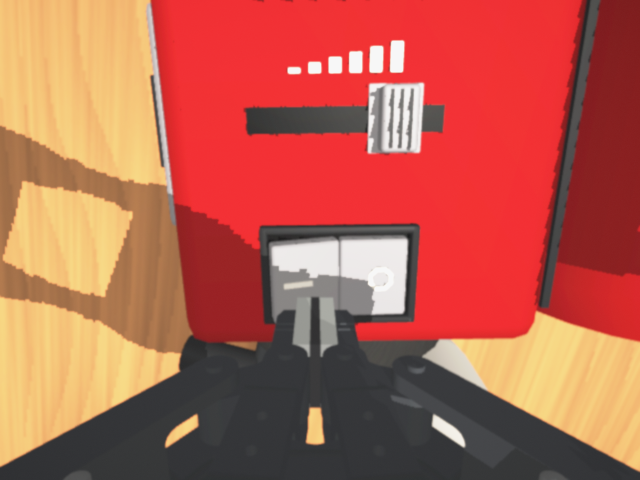

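The tab is now near the front end of its slot at (403,118), slot (246..443,120). The fingers are over the rocker's rear half beside the bar (298,286). A quick check of slider position and any cleaner shift:

```bash
python3 - <<'E'
from h import *
D,ex,ey=rel(); c=cam("v6.npz")
f=lambda p:np.round([(p[:2]-D)@ex*1e3,(p[:2]-D)@ey*1e3,p[2]*1e3],1)
g=cv2.cvtColor(c[0],cv2.COLOR_RGB2GRAY); print(g[95,360:432].tolist()); print(g[120,360:450].tolist()); print(g[140,360:432].tolist())
for n,p,z in(("s0",(246,121),.17),("s1",(443,119),.17),("toprear",(387,118),.185),("topfront",(424,118),.185),("bar",(298,286),.184),("ring",(380,279),.177)): print(n,f(plane(c,p,z)))
cv2.imwrite("pics/c7.png",cv2.resize(c[0][70:170,350:460],(660,600),interpolation=2)[:,:,::-1])
E
```

```text
t 6.9 deck xy [-15.6 -74.1] z 229.1 toolyaw 9.6 tilt [0.0002 0.0002] F [-0.02  1.1   0.64] open -0.0002
[109, 109, 110, 109, 109, 109, 109, 113, 143, 185, 184, 170, 166, 162, 152, 144, 143, 141, 133, 118, 109, 111, 131, 161, 186, 209, 232, 242, 244, 241, 204, 141, 124, 140, 199, 237, 244, 244, 244, 240, 201, 137, 123, 154, 220, 240, 244, 244, 244, 236, 187, 132, 124, 168, 233, 243, 244, 240, 233, 226, 232, 240, 233, 188, 132, 109, 108, 108, 108, 107, 108, 108]
[81, 81, 81, 81, 82, 82, 79, 91, 166, 232, 243, 243, 240, 207, 156, 142, 142, 136, 121, 110, 111, 126, 155, 181, 200, 224, 238, 241, 237, 192, 132, 117, 136, 193, 235, 242, 243, 242, 237, 188, 128, 118, 157, 225, 241, 243, 243, 240, 215, 154, 122, 122, 167, 230, 242, 241, 236, 227, 226, 239, 239, 206, 131, 91, 84, 84, 84, 83, 83, 83, 83, 83, 83, 83, 82, 83, 83, 83, 83, 83, 83, 83, 86, 101, 111, 109, 108, 109, 108, 108]
[108, 107, 107, 107, 107, 106, 107, 142, 208, 237, 242, 243, 238, 204, 154, 140, 137, 124, 113, 109, 117, 144, 177, 204, 221, 233, 238, 237, 221, 163, 119, 117, 163, 225, 239, 240, 240, 235, 190, 131, 114, 153, 223, 239, 241, 241, 238, 215, 156, 119, 130, 189, 233, 240, 239, 235, 225, 222, 237, 238, 204, 144, 113, 108, 108, 109, 108, 109, 108, 108, 109, 108]
s0 [-45.5  -0.6 170. ]
s1 [ 44.1   0.  170. ]
toprear [ 16.1   0.4 185. ]
topfront [ 31.6   0.4 185. ]
bar [-22.3 -75.8 184. ]
ring [ 17.7 -75.2 177. ]
```

View pics/c7.png

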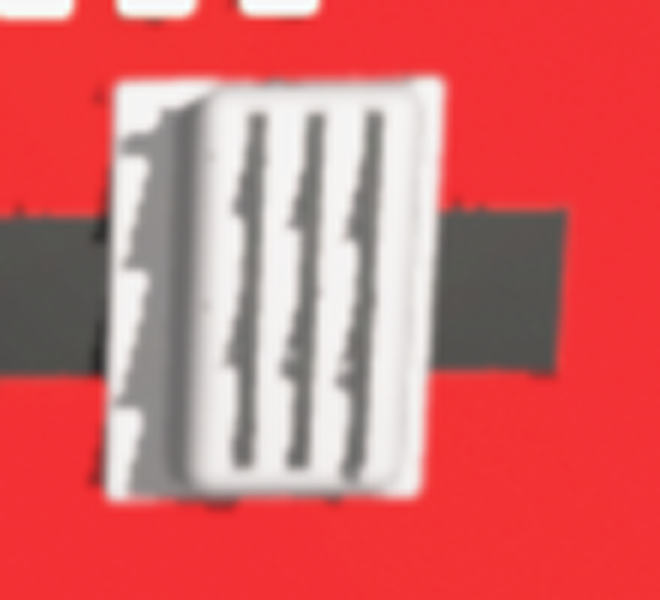

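Slot centre, rocker split line and the marks' symmetry all put the true deck x = 0 about 2.4 mm behind my D. So the tab centre is at about +25 mm, which is full. The cleaner has not moved. Next I shift 5 mm rearward and press down slowly.

Emit:
carry_out(
  steps=[0,-0.032,0,0,0,0,0.1,0,0,0,0.07,0,0,0,0.04,0,0,0,0.01,0,0,0,0.01,0,0,0,0.01,0,0,0,0.01,0,0,0,0,0],
)

```text
t: 7.8
position: [0.5171, -0.0856, 0.1914]
ee_rot: [2.027, 2.4, 0.0]
force: [-1.2, 0.0, 2.1]
opening: -0.0001
gripper_force: 0.8
```

Emit:
carry_out(
  steps=[0,0,0.01,0,0,0,0.01,0,0,0,0,0],
)

```text
t: 8.1
position: [0.5169, -0.0855, 0.188]
ee_rot: [-2.027, -2.4, 0.0]
force: [0.6, 0.5, -1.3]
opening: 0.0002
gripper_force: 0.0
```

```bash
python3 - <<'E'
from h import *; rel()
E
```

```text
t 8.1 deck xy [-20.2 -74.4] z 188.0 toolyaw 9.63 tilt [-0.0003  0.0001] F [ 0.65  0.48 -1.27] open 0.0002
```

The force fell to zero, so it has likely snapped. One gentle millimetre more, then I lift and look.

Emit:
carry_out(
  steps=[0,0,0.006,0,0,0,0.004,0,0,0,0,0],
)

```text
t: 8.4
position: [0.5169, -0.0855, 0.1866]
ee_rot: [-2.027, -2.4, 0.0]
force: [-0.1, -0.4, -0.1]
opening: -0.0004
gripper_force: 0.0
```

Emit:
carry_out(
  steps=[0,0,-0.05,0,0,0,-0.2,0,0,0,-0.3,0,0,0,-0.3,0,-0.3,-0.1,-0.1,0,-0.3,-0.1,0,0,0,0,0,0,0,0,0,0],
)

```text
t: 9.2
position: [0.5022, -0.18, 0.3297]
ee_rot: [2.03, 2.398, 0.0]
force: [-0.0, -0.6, -0.0]
opening: 0.0001
gripper_force: 0.0
```

```bash
python3 - <<'E'
from h import *; rel()
from cell import eyes
i=eyes.camera_info("wrist"); im=eyes.read_camera("wrist"); np.savez("v8.npz",im=im,T=i["T"])
cv2.imwrite("pics/w8.png",im[:,:,::-1])
E
```

```text
t 9.2 deck xy [ -50.7 -165.1] z 329.7 toolyaw 9.51 tilt [0.0003 0.0001] F [-0.   -0.64 -0.03] open 0.0001
```

View pics/w8.png

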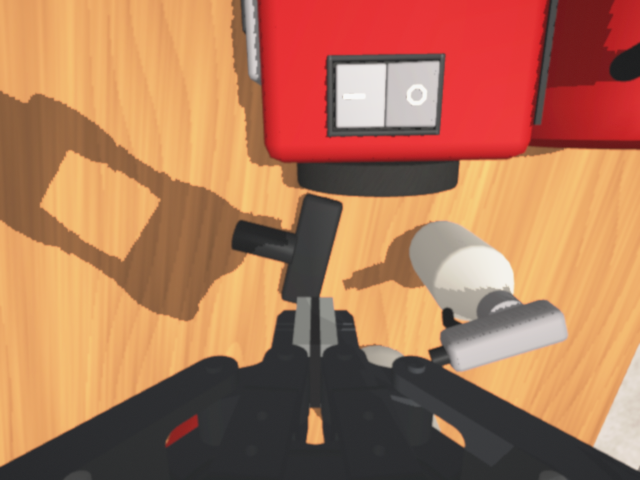

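The rear half with the bar (354,97) is now bright and level, and the front half with the ring (417,95) is shaded, so it is raised and the rocker has snapped over. The nozzle and spray are untouched, and the hand is clear.

```bash
python3 -c "
from cell import ticket; print(ticket.sign_off())"
```

```text
the job is handed in; nothing more can be done
None
```

I pushed the suction slider to its forward stop, then pressed the power rocker until it snapped over, and handed the job in at about 9 s with the hand clear; the final wrist view showed the rocker on, and the cleaner had not moved when I checked after the slider push.

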